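Close the lunch pail and hold out its spoon

ROBOT

A 6-joint arm with a two-finger parallel gripper is mounted at the origin on the work surface. World frame = base frame: x ahead of the robot, y to its left, z up, the work surface at z = 0. Lengths are in mm, angles in rad, forces in N, time in s.
With the tool pointing down it reaches from about 350 to 775 mm from the base axis. Payload 7.3 kg.
Tool frame: the origin (TCP) lies midway between the tips of the shut fingers; the grasp point (between the pads) lies 19 mm behind it; z points along the fingers, y is the line along which they close (so a half turn about z gives the same grasp; the last joint's range is limited). The gripper opens to 92 mm and grips with 3 to 60 N. Pads are 19 mm wide; open, the fingers measure 130 mm over their backs; the gripper's body (75 mm by 190 mm) begins 47 mm behind the grasp point.
Start: joints at [1.129, 0.342, 1.524, -0, 1.275, -0.146], TCP at [153.025, 502.223, 226.741] pointing down, gripper open.
Joint ranges: [-2.53, 2.53], [-0.77, 2.02], [0.04, 2.7], [-1, 4.14], [0.28, 2.66], [-3.11, 3.11]. Speed limits (rad/s): [2.57, 2.57, 3.14, 3.14, 3.14, 3.14].

INTERFACE

Orientations are given as [roll, pitch, yaw] about the fixed x, y, z axes, in that order (R = Rz(yaw) Ry(pitch) Rx(roll)).
In Python, from plant import bot gives the robot as it stands.
- The arm moves only by the tool servo_tool, never from a script. Its argument "deltas" is a list of rows, each a list of 2 entries, a list of its own where there are three numbers: the shift along the tool's x, y, z in m, then the turn, a rotation vector about the tool's x, y, z in degrees. A call has 1 to 20 rows; each row shifts and turns the commanded pose from where the row before left it, along the tool's axes as they then stand; what a row does not reach is not made up. A row lasts 1/8 s, in which the tool goes at most 62.5 mm and 10.7 degrees, less where a joint would pass 70% of its speed; a pose out of reach is approached as far as the arm can. A call with a gripper value outside its range is refused whole. "fingers" is the opening, from 0 (shut) to 1 (fully open), set as the call begins (left out, the last holds). The fingers move at their own pace and stop on an object; the grip force is fixed at half the most. Time passes only in rows, so rows that do not move let the fingers close. It gives the time, the measured TCP pose, the force, the opening and the grip force at its end, in the units of the state.
- bot.get_obs(): the state, without advancing time (a new reading comes with each control period).
- bot.capture(name): name is "scene" or "top" or "wrist"; returns the picture (400x640x3 uint8, red, green, blue); there is no depth.
- bot.camera_model(name): a dict with "mtx" (3x3 intrinsics, pixels), "xyz" and "rotation" of the camera in the world. Camera axes: x right, y down, z forward; pixel columns grow to the right and rows downward; lengths in mm; the calibration is good to about 2 mm. A picture is of the moment at which its call begins: read the wrist's pose just before it. camera_model takes no time and is no camera call; for the wrist camera it gives the pose at the moment of the call.
- bot.close_job(): hands the job in; it is judged then, once.
The state is a dict: "time": time; "joint_positions": joint angles; "dq": joint speeds; "tau": joint torques, N m; "tool_pos": TCP position; "tcp_rot": TCP orientation; "contact_force": force on the tool from outside, world axes, zero at the start; "moment": the same for the moment, N m; "grip_width": finger opening in mm; "finger_force": force on a finger pad.
Only numpy, scipy, OpenCV 4.12 (cv2) and the standard library are available. Lean on these libraries where they do the work, as an engineer would, in place of code of your own. Each camera call takes 0.05 s, during which the arm holds its last target. There are 200 camera calls.

TASK

The lunch pail is packed: first put its lid fully home on the open upper tier and let go of it. Then draw the spoon out of its slanted stand, turn it level with the hollow side up, and hold it out about a hand's breadth above the lid's knob, with the middle of the spoon over the knob, for the pail's owner to take; finish while still holding it there, still and touching nothing but the gripper. Leave the bowl, toothpick dispenser and egg cup where they stand.

Things in the scene. Friction and masses are not known exactly. Their poses are not given: they have to be found in the camera images.
- pail: two-tier aluminium lunch pail, already latched tier on tier, loose on the bench, about 0.6 kg. Round, 128 mm outside diameter, 120 mm high; the open upper tier holds two eggs that stay below 105 mm. Its mouth is 122 mm inside diameter. Origin at the centre of its underside, z up.
- pail_rim (a point): centre of the pail's mouth, level with its rim (120 mm above its underside).
- lid: aluminium lid, right way up on the bench, 0.12 kg. Below: bevelled plug 114 mm across, 12 mm deep (4 mm radial clearance in the pail). Above it a plate 134 mm across, 4 mm thick, that rests on the rim; on top a black knob 24 mm across, 22 to 44 mm above the origin, on a 14 mm neck. Origin: centre of the plug's underside, z up; fully home it is 12 mm below the rim.
- lid_knob (a point): centre of the top face of the lid's black knob, 44 mm above the lid's origin.
- stand: wooden spoon stand, fixed: base 120 x 70 x 12 mm carrying a slanted tube 70 mm long, 24 mm wide, 18.5 mm thick outside, that rises at 40 degrees towards the stand's +x (roughly away from the robot). Its slot is 16 mm wide, 10.5 mm high, closed at the lower end. Origin at the centre of the base's underside.
- slot_mouth (a point): centre of the slot's upper, open end, 67 mm above the bench. Axes as the stand's.
- slot_floor (a point): centre of the slot's closed lower end, 22 mm above the bench; the slot axis runs from here to slot_mouth, 70 mm.
- spoon: steel spoon, 215 mm, 80 g, loose in the slot, bowl up, at about 40 degrees; 70 mm is inside, slides out freely. Handle 12 mm wide (y), 8 mm thick (z), from 110 mm behind the origin to 45 mm ahead; round bowl 42 mm across, centred 84 mm ahead. Origin: handle centre line, 40 mm past the slot mouth, mid-spoon, a good grip across the width. x to the bowl, z out of the hollow side.
- spoon_butt (a point): centre of the spoon's handle end, 110 mm behind the origin along -x; at the slot's floor at the start.
- bowl: green ceramic bowl, 130 mm across, 55 mm high; a loose bystander, not to be moved. Origin at the centre of its underside.
- dispenser: white push dispenser of toothpicks, upright cylinder 54 mm across, 87 mm high; a loose bystander, not to be moved. Origin at the centre of its underside.
- egg_cup: orange silicone egg cup, 48 mm across, 50 mm high, upright; a loose bystander, not to be moved. Origin at the centre of its underside.
Things that resemble listed ones, but are neither listed nor needed, are in the scene too. Of the things shaped like the spoon, the steel one is meant.

How it is judged (in metres and radians):
On the way, in this order (a step that is already met when the one before it is completed fails the run):
1. the lid is fully home on the pail and let go, while the spoon is still in its stand (horizontal distance between lid and pail below 0.009 m and z of lid in the frame of pail between 0.104 and 0.112 m and angle between the z axis of lid and the z axis of pail, either way round below 0.06 rad and angle between pail's own z axis and vertical below 0.1 rad and contact force between the fingers and lid below 0.2 N and distance between spoon_butt and slot_floor below 0.03 m), for 0.2 s.
2. the gripper has drawn the spoon clear out of the slot (distance between spoon_butt and slot_floor above 0.075 m and contact force between the fingers and spoon above 1 N and contact force between spoon and lid below 0.1 N and contact force between spoon and pail below 0.1 N and contact force between spoon and stand below 0.1 N), for 0.1 s.
At the end, for the whole second after the job is handed in: Lid fully home and let go (within 9 mm of centre, 4 mm of height, 0.06 rad), pail upright. Spoon in the fingers only, still, level within 0.2 rad, hollow up within 0.28 rad, its origin within 50 mm of the knob sideways and 40 to 160 mm above its top (horizontal distance between lid and pail below 0.009 m and z of lid in the frame of pail between 0.104 and 0.112 m and angle between the z axis of lid and the z axis of pail, either way round below 0.06 rad and angle between pail's own z axis and vertical below 0.1 rad and contact force between the fingers and lid below 0.2 N and contact force between the fingers and spoon above 1 N and contact force between spoon and lid below 0.1 N and contact force between spoon and pail below 0.1 N and contact force between spoon and stand below 0.1 N and angle between spoon's own x axis and vertical between 1.3708 and 1.7708 rad and angle between spoon's own z axis and vertical below 0.28 rad and horizontal distance between spoon and lid_knob below 0.05 m and z of spoon in the frame of lid_knob between 0.04 and 0.16 m and linear speed of spoon below 0.03 m/s); the arm keeps its last pose, push and grip.
It fails at once if the green ceramic bowl is moved more than 30 mm (distance of bowl from where it was at the start of the episode above 0.03 m).
It fails at once if the white toothpick dispenser is moved more than 30 mm (distance of dispenser from where it was at the start of the episode above 0.03 m).
It fails at once if the orange egg cup is moved more than 30 mm (distance of egg_cup from where it was at the start of the episode above 0.03 m).
It also fails if it takes over 61 s, if anything falls off the work surface, if the arm or the gripper's body presses on something with over 40 N, if the wrist force passes 120 N, or if a joint passes its speed limit or range.

## Working session

There is one attempt and no reset: what is moved stays moved. The work goes in short steps, Python scripts to look and compute and a tool call to move; the robot and the scene stay as the last step left them, time stands still between calls to the robot, and variables do not carry over. Pictures are saved under pics/ and viewed, at most 10 in all, crops included, and the job is handed in when it is done.

Besides the shell and the picture viewer there is one more tool, called after "Emit:" by a JSON object that holds its "api" and its "payload", one argument or row to a line. servo_tool: Moves the arm, as the interface text tells. Its arguments: {"type":"object","properties":{"deltas":{"type":"array"},"fingers":{"type":"number"}},"required":["deltas"]}

```bash
mkdir -p pics; ls; python3 - <<'E'
from plant import bot
import cv2,numpy as np
print(bot.get_obs())
for n in("scene","top"):
    im=bot.capture(n); cv2.imwrite(f"pics/{n}0.png",im[...,::-1]); m=bot.camera_model(n); print(n,{k:np.round(v,4).tolist() for k,v in m.items()})
E
```

```text
pics
{'time': 0.0, 'joint_positions': array([ 1.12900943e+00,  3.42744868e-01,  1.52499615e+00,  1.68262249e-05,
        1.27543420e+00, -1.46001582e-01]), 'dq': array([ 0.00089594, -0.0009979 , -0.00120661, -0.00015721, -0.00170762,
       -0.00096566]), 'tau': array([-4.00364224e-04, -4.31240201e+01, -2.44222194e+01,  7.16801430e-02,
        5.58350596e-02, -1.24505614e-04]), 'tool_pos': array([152.83101683, 501.8359124 , 226.0407695 ]), 'tcp_rot': array([-3.14002927e+00, -2.46155682e-04,  2.84580224e+00]), 'contact_force': array([ 0.50935968,  0.01889731, -0.95757299]), 'moment': array([ 0.0064588 , -0.02372431,  0.02835742]), 'finger_force': 0.0, 'grip_width': 91.90204272168619}
scene {'mtx': [[384.7088, 0.0, 318.6313], [0.0, 384.7088, 202.3355], [0.0, 0.0, 1.0]], 'xyz': [758.3983, -404.376, 836.9317], 'rotation': [-2.5115, -0.0049, 0.4637]}
top {'mtx': [[372.2785, 0.0, 323.5906], [0.0, 372.2785, 202.7427], [0.0, 0.0, 1.0]], 'xyz': [492.44, 65.8755, 1163.866], 'rotation': [-3.1168, 0.005, -1.5611]}
```

View pics/scene0.png

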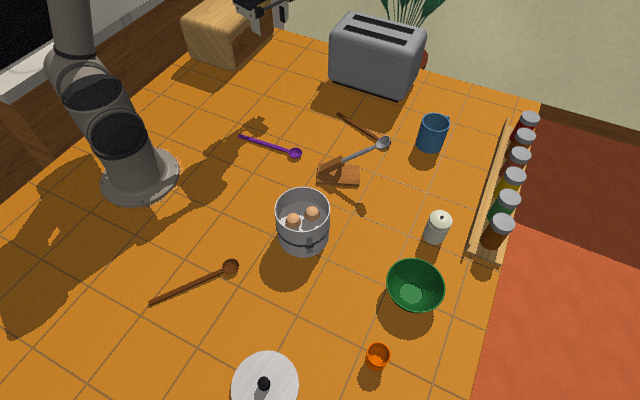

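View pics/top0.png

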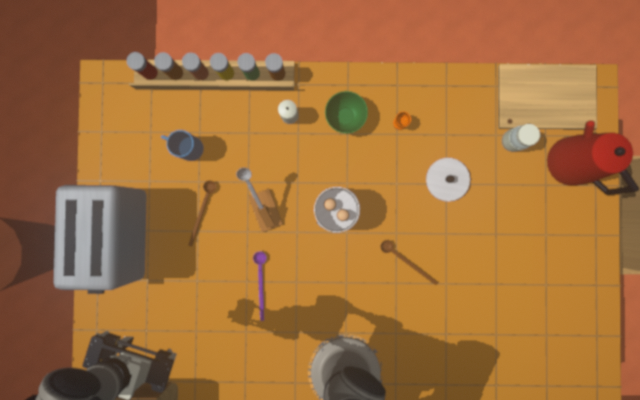

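Spoon-like candidates in top view: steel (245,175)→(268,225) in the stand, purple (260,257), wooden (210,187) and wooden (387,245). I choose the steel one in the stand. The lid is at (448,180), knob (451,179), and the pail at (337,209). Close crop next.

```bash
cat > h.py <<'E'
from plant import bot
import cv2,numpy as np
from scipy.spatial.transform import Rotation as R
def cam(n):
    m=bot.camera_model(n); r=np.array(m["rotation"]); 
    Rm=r if r.shape==(3,3) else R.from_euler("xyz",r).as_matrix()
    return np.array(m["mtx"]),np.array(m["xyz"]),Rm
def ray(c,p):
    d=c[2]@np.linalg.solve(c[0],[p[0],p[1],1]); return d/np.linalg.norm(d)
def onz(c,p,z):
    d=ray(c,p); return c[1]+d*(z-c[1][2])/d[2]
def proj(c,X):
    q=c[0]@(c[2].T@(np.array(X)-c[1])); return q[:2]/q[2]
def tri(obs):
    A=0;b=0
    for c,p in obs:
        d=ray(c,p);P=np.eye(3)-np.outer(d,d);A=A+P;b=b+P@c[1]
    X=np.linalg.solve(A,b); return X,[np.linalg.norm((np.eye(3)-np.outer(ray(c,p),ray(c,p)))@(X-c[1])) for c,p in obs]
E
python3 - <<'E'
from h import *
t=cv2.imread("pics/top0.png");s=cv2.imread("pics/scene0.png")
a=cv2.resize(t[150:250,220:380],None,fx=5,fy=5,interpolation=cv2.INTER_CUBIC)[:,:800]
b=cv2.resize(s[120:220,300:420],(480,400),interpolation=cv2.INTER_CUBIC)
a=cv2.resize(t[155:240,225:305],(400,425),interpolation=cv2.INTER_CUBIC); # x5
b=cv2.resize(s[125:210,310:390],(400,425),interpolation=cv2.INTER_CUBIC)
cv2.imwrite("pics/crop1.png",np.hstack([a,b]))
ct,cs=cam("top"),cam("scene")
print("base proj",proj(ct,[0,0,0]),proj(cs,[0,0,0]))
print("lid",onz(ct,(448,179.5),16),"knob top",onz(ct,(451.5,179),44), onz(cs,(264,384),40))
print("pail rim",onz(ct,(337,209),120),onz(cs,(302,215),120))
print("spoon bowl tri",tri([(ct,(243.5,175)),(cs,(383.5,143.5))]))
for nm,p,z in(("bowl",(346,112),45),("disp",(288,109),87),("cup",(403,120),50)):print(nm,onz(ct,p,z))
E
```

```text
base proj [345.22436451 371.52344674] [141.17595363 175.9338172 ]
lid [ 596.28250269 -311.0993989    16.        ] knob top [ 595.35423893 -312.41434422   44.        ] [ 600.63270963 -313.03676866   40.        ]
pail rim [501.13973329  33.56705473 120.        ] [510.02976914  16.34066091 120.        ]
spoon bowl tri (array([594.85268114, 295.25622407, 133.59764109]), [np.float64(2.1119750318298762), np.float64(2.1119750318300707)])
bowl [795.2958439    6.62421321  45.        ]
disp [791.30860772 177.8303629   87.        ]
cup [ 771.17204028 -164.61890172   50.        ]
```

View pics/crop1.png

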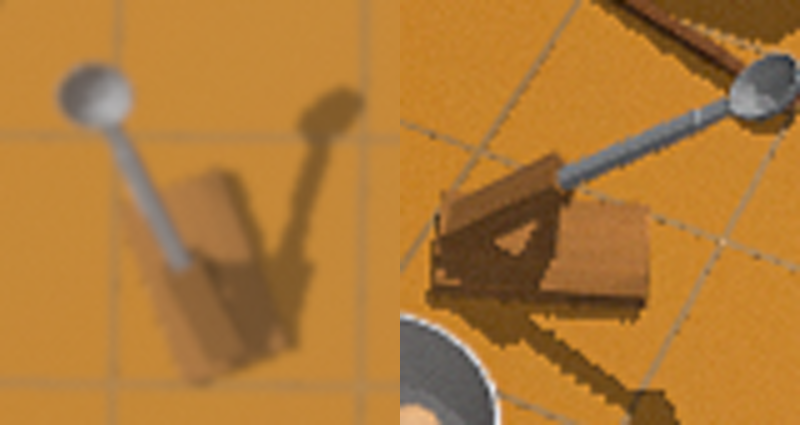

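Crop: the steel spoon is in the wooden stand (bowl top-crop (95,97), slot entry (183,262)), as described. Lid height check agrees between both cameras. I'll compute spoon heading and the first move.

```bash
cat >> h.py <<'E'
def toolframe():
    o=bot.get_obs(); return np.array(o["tool_pos"]),R.from_euler("xyz",o["tcp_rot"]),o
def to(p,r=None):
    """delta to reach world TCP p (mm) and rotation r: tool-axis shift (m), rotvec (deg)"""
    t,r0,_=toolframe(); print("shift m",np.round(r0.inv().apply(np.array(p)-t)/1000,4).tolist())
    if r is not None: print("turn deg",np.round((r0.inv()*r).as_rotvec(degrees=True),2).tolist())
E
python3 - <<'E'
from h import *
ct,cs=cam("top"),cam("scene")
m=onz(ct,(261.6,207.4),71); b=onz(ct,(244,174.6),143)
print(m,b,"len",np.linalg.norm((b-m)[:2]),"exp",124*np.cos(np.radians(40)),"psi",np.arctan2(*(b-m)[1::-1]))
print(tri([(ct,(261.6,207.4)),(cs,(342.6,160.6))]))
to([596,-312,200])
E
```

```text
[504.10523123 253.57584647  71.        ] [593.09975495 290.91950624 143.        ] len 96.51204161511505 exp 94.98951094675327 psi 0.39730280459406186
(array([504.64924638, 254.99509199,  64.14094299]), [np.float64(0.527006360192292), np.float64(0.5270063601921761)])
shift m [-0.6611, -0.6493, 0.0269]
```

Emit:
{"api": "servo_tool", "payload": {
  "deltas": [
    [[-0.033, -0.0325, 0], [0, 0, 0]],
    [[-0.033, -0.0325, 0], [0, 0, 0]],
    [[-0.033, -0.0325, 0], [0, 0, 0]],
    [[-0.033, -0.0325, 0], [0, 0, 0]],
    [[-0.033, -0.0325, 0], [0, 0, 0]],
    [[-0.033, -0.0325, 0], [0, 0, 0]],
    [[-0.033, -0.0325, 0], [0, 0, 0]],
    [[-0.033, -0.0325, 0], [0, 0, 0]],
    [[-0.033, -0.0325, 0], [0, 0, 0]],
    [[-0.033, -0.0325, 0], [0, 0, 0]],
    [[-0.033, -0.0325, 0], [0, 0, 0]],
    [[-0.033, -0.0325, 0], [0, 0, 0]],
    [[-0.033, -0.0325, 0], [0, 0, 0]],
    [[-0.033, -0.0325, 0], [0, 0, 0]],
    [[-0.033, -0.0325, 0], [0, 0, 0]],
    [[-0.033, -0.0325, 0], [0, 0, 0]],
    [[-0.033, -0.0325, 0], [0, 0, 0]],
    [[-0.033, -0.0325, 0], [0, 0, 0]],
    [[0, 0, 0], [0, 0, 0]],
    [[0, 0, 0], [0, 0, 0]]
  ],
  "fingers": 1
}}

```text
time: 2.6
tool_pos: [550.1, -229.9, 226.0]
tcp_rot: [3.141, -0.002, 2.846]
contact_force: [0.1, -0.2, 0.7]
grip_width: 91.8
finger_force: 0.0
```

```bash
python3 - <<'E'
from h import *
print(toolframe()[2]); c=cam("wrist"); im=bot.capture("wrist"); cv2.imwrite("pics/w1.png",im[...,::-1]); np.savez("w1.npz",K=c[0],x=c[1],R=c[2]); print(c[1],c[2].round(2).tolist())
print(proj(c,[595.5,-312.5,44]), proj(c,[501,34,120]))
to([595.5,-312.5,100])
E
```

```text
{'time': 2.6, 'joint_positions': array([-5.24540981e-01,  4.75717491e-01,  1.31667560e+00,  4.41995039e-04,
        1.35113428e+00, -1.79944582e+00]), 'dq': array([ 0.01392853, -0.02168399,  0.01052409, -0.0003187 , -0.00134344,
       -0.00169403]), 'tau': array([-8.70030820e-01, -4.98262060e+01, -2.55356348e+01, -1.11478125e-01,
        1.77724269e-02, -9.89315507e-03]), 'tool_pos': array([ 550.14177864, -229.89030791,  226.01903027]), 'tcp_rot': array([ 3.14073416e+00, -1.78664574e-03,  2.84560520e+00]), 'contact_force': array([ 0.06423418, -0.19185095,  0.67276679]), 'moment': array([ 0.01544675, -0.01175223, -0.0083369 ]), 'finger_force': 0.0, 'grip_width': 91.84603650869309}
[ 471.07740739 -206.38724442  383.52085364] [[0.29, 0.91, 0.29], [0.96, -0.28, -0.09], [-0.0, 0.3, -0.95]]
[269.31706412 232.0270694 ] [602.64521423  60.28215874]
shift m [-0.0676, -0.0663, 0.1263]
```

View pics/w1.png

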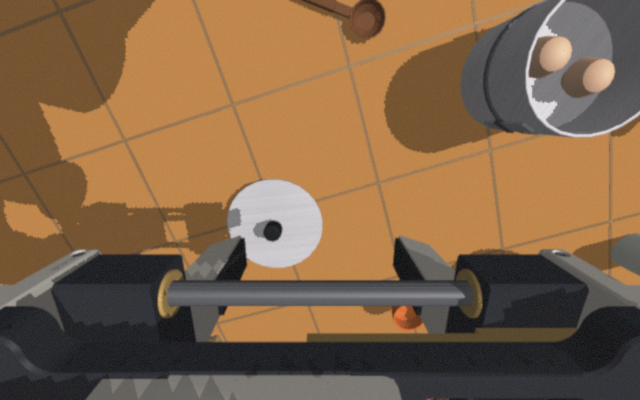

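The wrist view shows the lid centre near (275,224) with its knob at (273,230), and the pail rim arc through about (528,75) and (585,135). I'll refine both.

```bash
python3 - <<'E'
from h import *
from scipy.optimize import least_squares
d=np.load("w1.npz");c=(d["K"],d["x"],d["R"])
im=cv2.imread("pics/w1.png");hsv=cv2.cvtColor(im,cv2.COLOR_BGR2HSV)
m=((hsv[...,2]<60)).astype(np.uint8); n,l,st,ce=cv2.connectedComponentsWithStats(m[200:262,250:300]); print(st,ce+[250,200])
print("knob",onz(c,(272.5,230.5),44))
m=((hsv[...,1]<50)&(hsv[...,2]>120)).astype(np.uint8)
l=cv2.connectedComponents(m)[1]; L=(l==l[210,290]).astype(np.uint8)
P=np.array([onz(c,q[0],16)[:2] for q in max(cv2.findContours(L,0,1)[0],key=len)])
f=least_squares(lambda s:np.hypot(*(P-s[:2]).T)-s[2],[595,-312,67],loss="soft_l1");print("lid",f.x)
Q=np.array([onz(c,q,120)[:2] for q in [(528,60),(530,92),(545,118),(565,131),(585,136),(620,132)]])
f=least_squares(lambda s:np.hypot(*(Q-s).T)-63,[501,34]);print("rim",f.x,f.fun.round(1))
# top view rim
t=cv2.imread("pics/top0.png");g=cv2.cvtColor(t,cv2.COLOR_BGR2HSV)
m=(g[...,1]<90).astype(np.uint8)[180:236,308:366];cs=max(cv2.findContours(m,0,1)[0],key=len)
ct=cam("top");P=np.array([onz(ct,q[0]+[308,180],120)[:2] for q in cs]);f=least_squares(lambda s:np.hypot(*(P-s[:2]).T)-s[2],[501,34,64],loss="soft_l1");print("top rim",f.x)
E
```

```text
[[   0    0   50   62 2850]
 [  14   21   17   19  250]] [[274.70280702 230.50947368]
 [272.188      230.392     ]]
knob [ 594.66785162 -307.79662714   44.        ]
lid [ 597.6525854  -310.28864213   65.6004021 ]
rim [501.69557458  36.63054664] [ 2.7  0.5 -1.4 -1.8 -0.5  3.6]
top rim [500.28754997  34.42289356  63.52940137]
```

Emit:
{"api": "servo_tool", "payload": {
  "deltas": [
    [[-0.034, -0.032, 0], [0, 0, 0]],
    [[-0.033, -0.031, 0.01], [0, 0, 0]],
    [[0, 0, 0.05], [0, 0, 0]],
    [[0, 0, 0.05], [0, 0, 0]],
    [[0, 0, 0.05], [0, 0, 0]],
    [[0, 0, 0.03], [0, 0, 0]],
    [[0, 0, 0.014], [0, 0, 0]],
    [[0, 0, 0], [0, 0, 0]],
    [[0, 0, 0], [0, 0, 0]]
  ]
}}

```text
time: 3.78
tool_pos: [597.4, -310.6, 24.6]
tcp_rot: [-3.141, 0.003, 2.846]
contact_force: [0.9, 0.3, 0.7]
grip_width: 92.2
finger_force: 0.0
```

```bash
python3 - <<'E'
from h import *
c=cam("wrist"); im=bot.capture("wrist"); cv2.imwrite("pics/w2.png",im[...,::-1])
t,r,o=toolframe(); print(t,r.as_euler("xyz"),o["contact_force"]); print("tcp-axis at knob top",proj(c,[t[0],t[1],44]))
E
```

```text
[ 597.41956033 -310.73105475   24.69858971] [-3.14073282e+00  3.09529970e-03  2.84603014e+00] [-0.07422414 -0.38344424  0.02098062]
tcp-axis at knob top [320.05505504 267.97216364]
```

View pics/w2.png

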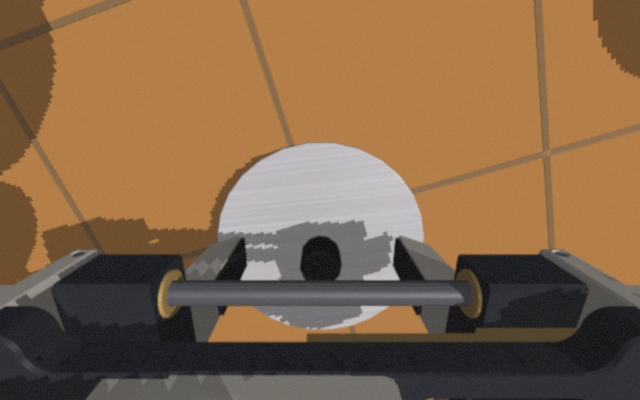

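The knob is at column 321 (centred between the fingers), and the plate ellipse spans rows 143–329. I'll check the offset along tool x with the plate.

```bash
python3 - <<'E'
from h import *
from scipy.optimize import least_squares
c=cam("wrist");t,r,o=toolframe()
P=[(321,142.5),(219,230),(423,228),(321,329),(250,167),(392,165)]
Q=np.array([onz(c,q,16)[:2] for q in P]);f=least_squares(lambda s:np.hypot(*(Q-s).T)-67,t[:2]);print(f.x,f.fun.round(1))
k=lambda z:[proj(c,[f.x[0]+12*np.cos(a),f.x[1]+12*np.sin(a),z]) for a in np.linspace(0,6.28,40)]
print(np.min(k(22),0),np.max(k(44),0)); to([*f.x,20.5])
E
```

```text
[ 598.40958096 -310.31459468] [-0.8 -0.9 -1.2 -0.8 -0.   0.5]
[302.25178862 232.99629771] [343.12077183 287.75143196]
shift m [-0.0008, 0.0007, 0.0042]
```

Emit:
{"api": "servo_tool", "payload": {
  "deltas": [
    [[-0.001, 0, 0.004], [0, 0, 0]],
    [[0, 0, 0], [0, 0, 0]]
  ]
}}

```text
time: 4.08
tool_pos: [597.4, -310.6, 18.9]
tcp_rot: [3.142, 0.0, 2.846]
contact_force: [-0.5, -0.4, 0.5]
grip_width: 91.6
finger_force: 0.0
```

Emit:
{"api": "servo_tool", "payload": {
  "deltas": [
    [[0, 0, 0], [0, 0, 0]],
    [[0, 0, 0], [0, 0, 0]],
    [[0, 0, 0], [0, 0, 0]],
    [[0, 0, 0], [0, 0, 0]],
    [[0, 0, 0], [0, 0, 0]],
    [[0, 0, 0], [0, 0, 0]],
    [[0, 0, 0], [0, 0, 0]],
    [[0, 0, 0], [0, 0, 0]]
  ],
  "fingers": 0
}}

```text
time: 5.08
tool_pos: [597.4, -310.6, 18.7]
tcp_rot: [3.141, 0.0, 2.846]
contact_force: [0.1, -0.4, -0.4]
grip_width: 23.2
finger_force: 30.0
```

Emit:
{"api": "servo_tool", "payload": {
  "deltas": [
    [[0, 0, -0.02], [0, 0, 0]],
    [[0, 0, -0.04], [0, 0, 0]],
    [[0, 0, -0.055], [0, 0, 0]],
    [[0, 0, -0.055], [0, 0, 0]],
    [[0.01, 0.016, 0], [0, 0, 0]],
    [[0.023, 0.036, 0], [0, 0, 0]],
    [[0.023, 0.036, 0], [0, 0, 0]],
    [[0.023, 0.036, 0], [0, 0, 0]],
    [[0.023, 0.036, 0], [0, 0, 0]],
    [[0.023, 0.036, 0], [0, 0, 0]],
    [[0.023, 0.036, 0], [0, 0, 0]],
    [[0.023, 0.036, 0], [0, 0, 0]],
    [[0.015, 0.023, 0], [0, 0, 0]],
    [[0.007, 0.011, 0], [0, 0, 0]],
    [[0, 0, 0], [0, 0, 0]],
    [[0, 0, 0], [0, 0, 0]]
  ]
}}

```text
time: 7.08
tool_pos: [501.2, 33.6, 189.0]
tcp_rot: [-3.141, 0.001, 2.845]
contact_force: [0.4, 0.6, -1.5]
grip_width: 23.5
finger_force: 30.0
```

```bash
python3 - <<'E'
from h import *
t,r,o=toolframe(); print(t,o["grip_width"],o["contact_force"])
a=bot.capture("top");b=bot.capture("scene");w=bot.capture("wrist")
cv2.imwrite("pics/t3.png",a[...,::-1]);cv2.imwrite("pics/s3.png",b[...,::-1])
cv2.imwrite("pics/m3.png",np.vstack([cv2.resize(np.hstack([cv2.resize(a[155:255,257:417],(320,200)),cv2.resize(b[140:280,200:424],(320,200))]),(800,250)),cv2.resize(w,(480,300))[:,:,:].repeat(1,0) if 0 else cv2.copyMakeBorder(cv2.resize(w,(512,320)),0,0,0,288,0)])[...,::-1])
ct,cs=cam("top"),cam("scene")
to([500.5,34.5,190])
E
```

```text
[501.23771046  33.64090602 188.97669087] 23.486460347727483 [ 0.4116089   0.61799979 -1.49775721]
shift m [0.0008, 0.0006, -0.0014]
```

View pics/m3.png

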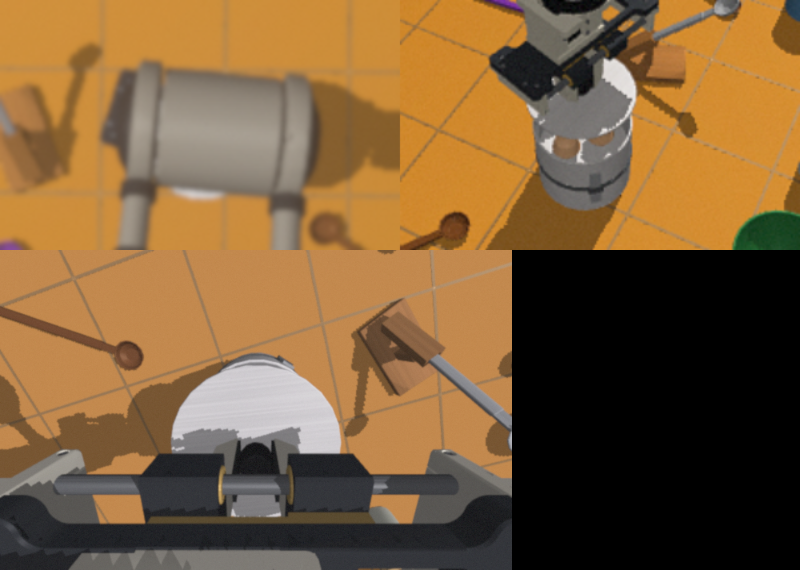

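The lid is held level over the pail, symmetric in the wrist view (lid columns 172–341, pail crescent 220–293). Lowering.

Emit:
{"api": "servo_tool", "payload": {
  "deltas": [
    [[0.0005, 0.0005, 0.02], [0, 0, 0]],
    [[0, 0, 0.02], [0, 0, 0]],
    [[0, 0, 0.008], [0, 0, 0]],
    [[0, 0, 0.004], [0, 0, 0]],
    [[0, 0, 0.003], [0, 0, 0]],
    [[0, 0, 0.003], [0, 0, 0]],
    [[0, 0, 0], [0, 0, 0]]
  ]
}}

```text
time: 8.1
tool_pos: [500.5, 35.2, 130.8]
tcp_rot: [3.141, 0.0, 2.846]
contact_force: [0.1, 0.2, -1.9]
grip_width: 23.2
finger_force: 30.0
```

Emit:
{"api": "servo_tool", "payload": {
  "deltas": [
    [[0, 0, 0.002], [0, 0, 0]],
    [[0, 0, 0.001], [0, 0, 0]],
    [[0, 0, 0.001], [0, 0, 0]],
    [[0, 0, 0], [0, 0, 0]]
  ]
}}

```text
time: 8.6
tool_pos: [500.5, 35.2, 126.7]
tcp_rot: [3.142, -0.0, 2.846]
contact_force: [-0.4, -0.2, -0.9]
grip_width: 23.2
finger_force: 30.0
```

Force nearly unchanged; a touch more to feel the rim, then release.

Emit:
{"api": "servo_tool", "payload": {
  "deltas": [
    [[0, 0, 0.0005], [0, 0, 0]],
    [[0, 0, 0.0005], [0, 0, 0]],
    [[0, 0, 0], [0, 0, 0]]
  ]
}}

```text
time: 8.98
tool_pos: [500.5, 35.2, 126.6]
tcp_rot: [3.141, 0.001, 2.846]
contact_force: [-2.4, -0.2, 7.2]
grip_width: 22.9
finger_force: 30.0
```

Emit:
{"api": "servo_tool", "payload": {
  "deltas": [
    [[0, 0, 0], [0, 0, 0]],
    [[0, 0, 0], [0, 0, 0]],
    [[0, 0, 0], [0, 0, 0]],
    [[0, 0, 0], [0, 0, 0]],
    [[0, 0, 0], [0, 0, 0]],
    [[0, 0, 0], [0, 0, 0]],
    [[0, 0, 0], [0, 0, 0]],
    [[0, 0, 0], [0, 0, 0]]
  ],
  "fingers": 1
}}

```text
time: 9.98
tool_pos: [500.5, 35.2, 125.7]
tcp_rot: [3.142, 0.0, 2.846]
contact_force: [-0.7, -0.2, -0.1]
grip_width: 91.4
finger_force: 0.0
```

Emit:
{"api": "servo_tool", "payload": {
  "deltas": [
    [[0, 0, -0.02], [0, 0, 0]],
    [[0, 0, -0.04], [0, 0, 0]],
    [[0, 0, -0.04], [0, 0, 0]],
    [[0, 0, -0.04], [0, 0, 0]],
    [[0, 0, 0], [0, 0, 0]],
    [[0, 0, 0], [0, 0, 0]]
  ]
}}

```text
time: 10.72
tool_pos: [500.0, 35.2, 265.0]
tcp_rot: [-3.141, -0.001, 2.846]
contact_force: [-0.3, -0.4, 0.4]
grip_width: 92.0
finger_force: 0.0
```

```bash
python3 - <<'E'
from h import *
c=cam("wrist");w=bot.capture("wrist");b=bot.capture("scene")
t,r,o=toolframe();print(t,o["contact_force"],proj(c,[500.5,35,124]),proj(c,[500.5,35,152]))
np.savez("w4.npz",K=c[0],x=c[1],R=c[2])
cv2.imwrite("pics/w4.png",w[...,::-1]);cv2.imwrite("pics/s4.png",b[...,::-1])
w=w.copy()
cv2.imwrite("pics/m4.png",np.vstack([w[:,:],cv2.copyMakeBorder(cv2.resize(b[150:250,240:400],(320,200)),0,0,0,320,0)])[...,::-1])
psi=0.397;ca,sa=np.cos(np.radians(40)),np.sin(np.radians(40))
sx=np.array([ca*np.cos(psi),ca*np.sin(psi),sa]);sz=np.array([-sa*np.cos(psi),-sa*np.sin(psi),ca])
M=np.array([504,253.5,67]); print("mouth,butt,bowl,origin px",[proj(c,M+k*sx).round(1).tolist() for k in(0,-70,124,40)])
E
```

```text
[499.7792651   35.1799263  264.32864799] [0.6456081  0.61122998 0.06344318] [320.00030054 190.98522021] [320.0182271  198.50648091]
mouth,butt,bowl,origin px [[492.2, 131.1], [452.5, 96.8], [582.6, 209.3], [518.1, 153.5]]
```

View pics/m4.png

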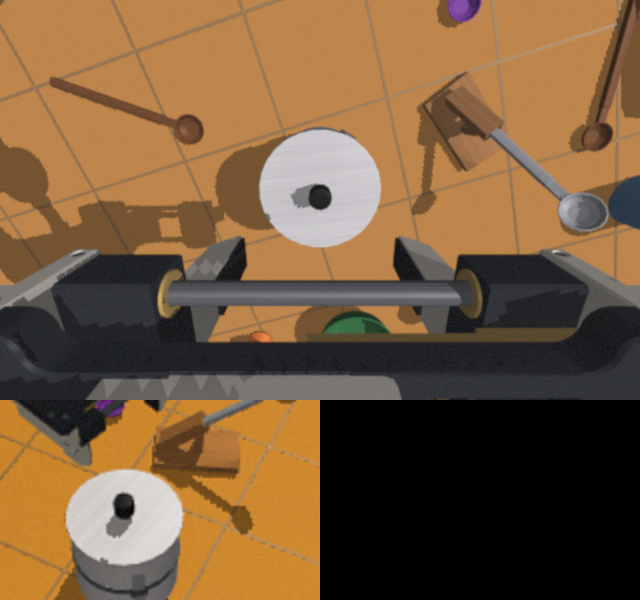

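The lid sits seated and concentric (centre 320,188). Predicted spoon pixels (mouth 492,131; bowl 583,209) match those seen (495,132; 583,211). Next: the approach to the spoon.

```bash
cat >> h.py <<'E'
psi=0.397;ca,sa=np.cos(np.radians(40)),np.sin(np.radians(40))
sx=np.array([ca*np.cos(psi),ca*np.sin(psi),sa]);sz=np.array([-sa*np.cos(psi),-sa*np.sin(psi),ca]);sy=np.cross(sz,sx)
G=R.from_matrix(np.c_[-sx,sy,-sz]); O=np.array([504,253.5,67])+40*sx
E
python3 - <<'E'
from h import *
d=np.load("w4.npz");c=(d["K"],d["x"],d["R"])
ct=cam("top")
print("mouth tri w/top",tri([(ct,(261.6,207.4)),(c,(495,132))]),"bowl",tri([(ct,(244,174.6)),(c,(583,211))]))
print("G euler",G.as_euler("xyz"),"O",O); p=O+111*sz; print(p); to(p,G)
E
```

```text
mouth tri w/top (array([504.24349125, 252.97135773,  73.91665417]), [np.float64(0.1979110610573552), np.float64(0.19791106105741174)]) bowl (array([592.75464212, 289.72313205, 147.8833136 ]), [np.float64(0.1811469257264514), np.float64(0.1811469257264009)])
G euler [ 3.14159265  0.6981317  -2.74459265] O [532.2586166  265.34774788  92.71150439]
[466.45838612 237.76024945 177.74243757]
shift m [0.0907, 0.1841, 0.0867]
turn deg [-13.83, -38.52, -38.06]
```

Emit:
{"api": "servo_tool", "payload": {
  "deltas": [
    [[0.015, 0.031, 0], [0, 0, 0]],
    [[0.015, 0.031, 0], [0, 0, 0]],
    [[0.015, 0.031, 0], [0, 0, 0]],
    [[0.015, 0.031, 0.02], [0, 0, 0]],
    [[0.015, 0.031, 0.03], [0, 0, 0]],
    [[0.015, 0.029, 0.03], [0, 0, 0]],
    [[0, 0, 0], [-1.98, -5.5, -5.44]],
    [[0, 0, 0], [-1.98, -5.5, -5.44]],
    [[0, 0, 0], [-1.98, -5.5, -5.44]],
    [[0, 0, 0], [-1.98, -5.5, -5.44]],
    [[0, 0, 0], [-1.98, -5.5, -5.44]],
    [[0, 0, 0], [-1.98, -5.5, -5.44]],
    [[0, 0, 0], [-1.98, -5.5, -5.44]],
    [[0, 0, 0], [0, 0, 0]],
    [[0, 0, 0], [0, 0, 0]]
  ]
}}

```text
time: 12.7
tool_pos: [469.0, 233.6, 197.4]
tcp_rot: [3.111, 0.632, -2.801]
contact_force: [-0.3, -0.5, 0.1]
grip_width: 92.1
finger_force: 0.0
```

```bash
python3 - <<'E'
from h import *
t,r,o=toolframe();print(t,o["joint_positions"]);to(O+40*sz,G);to(O-19*sz,G)
E
```

```text
[468.97650486 233.56748144 197.38407897] [ 0.2718537   0.11628179  2.12273481  0.25821584  0.28275006 -1.87464132]
shift m [0.0077, 0.0047, 0.0863]
turn deg [-0.23, -3.77, -2.61]
shift m [0.0038, 0.005, 0.1451]
turn deg [-0.23, -3.77, -2.61]
```

Joint 5 is at its lower limit (0.283). I'll fit a quick kinematic model to see which grasps are reachable.

```bash
cat > kin.py <<'E'
import numpy as np
from scipy.optimize import least_squares
from scipy.spatial.transform import Rotation as R
from h import *
def fk(q,p):
    h,a,b,L,d0,e=p
    Z=lambda t:R.from_euler("z",t);Y=lambda t:R.from_euler("y",t)
    A=Z(q[0]);B=A*Y(q[1]);C=B*Y(q[2]);D=C*Z(q[3]);E=D*Y(q[4]);F=E*Z(q[5]+Q0)
    x=np.array([0,0,h])+A.apply([d0,0,0])+B.apply([0,0,a])+C.apply([e,0,b])+E.apply([0,0,L])
    return x,F
Q0=0
data=[([1.12900943,.342744868,1.52499615,0,1.27543420,-.146001582],[152.83,501.84,226.04],[-3.14002927,0,2.84580224]),
([-.524540981,.475717491,1.31667560,.000442,1.35113428,-1.79944582],[550.14,-229.89,226.02],[3.1407,-.0018,2.8456]),
([.2718537,.11628179,2.12273481,.25821584,.28275006,-1.87464132],[468.98,233.57,197.38],[3.111,.632,-2.801])]
for q,x,e in data:
    q[3]=q[3]
    F=fk(q,[300,400,400,250,0,0])[1]; d=(F.inv()*R.from_euler("xyz",e)).as_rotvec()
    if Q0==0 and q is data[0][0]: Q0=d[2]*1.0
def P():
    f=lambda p:np.concatenate([fk(q,p)[0]-x for q,x,e in data]+[0.002*(np.array(p)-[350,400,400,280,0,0])])
    return least_squares(f,[350,400,400,280,0,0])
s=P();p=s.x
def ik(x,Rt,q0):
    lo=np.array([-2.53,-.77,.04,-1,.28,-3.11]);hi=np.array([2.53,2.02,2.7,4.14,2.66,3.11])
    f=lambda q:np.r_[fk(q,p)[0]-x,300*(fk(q,p)[1].inv()*Rt).as_rotvec()]
    r=least_squares(f,np.clip(q0,lo+.01,hi-.01),bounds=(lo,hi));return r.x,np.abs(r.fun).max()
E
python3 - <<'E'
from kin import *
print(Q0,p.round(1),s.fun[:9].round(2))
for q,x,e in data: print(((fk(q,p)[1].inv())*R.from_euler("xyz",e)).as_rotvec().round(3))
q=data[2][0]
for k in(111,60,20,-19):
    q2,e=ik(O+k*sz,G,q);print("pre",k,q2.round(3),round(e,2))
for k in (20,50,85,110): q2,e=ik(O-19*sz+k*sx,G,q);print("pull",k,q2.round(3),round(e,2))
for flip in(0,):
    q2,e=ik(np.array([500,35,223]),R.from_euler("xyz",[np.pi,0,psi+np.pi]),q);print("end",q2.round(3),round(e,2))
E
```

```text
1.570801597993186 [1897.8  217.1  963.3  841.5 -253.9  811.6] [ 61.54 -48.6  -23.17 -26.09 -72.91  19.84  14.06 -36.68   3.32]
[-0. -0.  0.]
[-0.  0. -0.]
[ 0. -0. -0.]
pre 111 [-0.108  0.615  1.745  1.165  0.375 -3.11 ] 8.24
pre 60 [ 0.057  0.899  1.471  1.204  0.28  -3.027] 12.94
pre 20 [ 0.074  1.073  1.292  1.189  0.28  -2.997] 15.74
pre -19 [ 0.093  1.227  1.127  1.15   0.28  -2.943] 18.22
pull 20 [ 0.797  1.136  1.188 -1.     0.296 -0.277] 1.44
pull 50 [ 0.758  1.068  1.235 -0.934  0.286 -0.375] 0.0
pull 85 [ 0.709  0.976  1.297 -0.812  0.28  -0.536] 0.99
pull 110 [ 0.677  0.911  1.34  -0.718  0.28  -0.655] 1.33
end [ 0.07   0.237  1.611  0.     1.293 -1.898] 0.0
```

```bash
python3 - <<'E'
s=open("kin.py").read()
s=s.replace("h,a,b,L,d0,e=p","h,a,b,L,d0,e,g,g2=p").replace("[d0,0,0]","[d0,g,0]").replace("E.apply([0,0,L])","E.apply([0,g2,L])").replace("280,0,0]","280,0,0,38,38]").replace("250,0,0]","250,0,0,0,0]").replace("0.002*","0.001*")
open("kin.py","w").write(s)
E
cat > t.py <<'E'
from kin import *
print(p.round(1),s.fun[:9].round(2))
q=data[2][0]
for k in(111,60,20,-19):
    q2,e=ik(O+k*sz,G,q);print("pre",k,q2.round(3),round(e,2))
for k in (20,50,85,110): q2,e=ik(O-19*sz+k*sx,G,q);print("pull",k,q2.round(3),round(e,2))
q2,e=ik(np.array([500,35,223]),R.from_euler("xyz",[np.pi,0,psi+np.pi]),q);print("end",q2.round(3),round(e,2))
E
python3 t.py
```

```text
[223.2 506.1 379.7 318.1   0.   46.6  76.4   0. ] [ 0. -0. -0.  0.  0.  0. -0.  0.  0.]
pre 111 [ 0.232  0.13   2.142  0.518  0.28  -2.207] 18.27
pre 60 [ 0.148  0.274  2.164  1.348  0.28  -3.11 ] 35.91
pre 20 [ 0.16   0.37   2.098  1.355  0.28  -3.11 ] 39.84
pre -19 [ 0.171  0.462  2.031  1.361  0.28  -3.11 ] 43.13
pull 20 [ 0.176  0.461  2.008  1.367  0.28  -3.11 ] 42.75
pull 50 [ 0.279  0.448  1.858  0.409  0.28  -2.067] 33.73
pull 85 [ 0.304  0.453  1.803  0.271  0.28  -1.909] 23.67
pull 110 [ 0.314  0.458  1.766  0.222  0.28  -1.851] 15.53
end [-0.083  0.302  1.594  0.     1.246 -2.051] 0.0
```

Model fits exactly. A perpendicular grasp is out of range, so I'll grip across the width with less tool tilt (pivoting about spoon y is free) and level by leaning the tool inward.

```bash
cat >> kin.py <<'E'
def Gt(th): # tool tilted outward by th deg from vertical, y = sy
    th=np.radians(th);u=np.array([np.cos(psi),np.sin(psi),0]);k=np.array([0,0,1.])
    z=np.sin(th)*u-np.cos(th)*k; return R.from_matrix(np.c_[np.cross(sy,z),sy,z])
E
cat > t.py <<'E'
from kin import *
q=toolframe()[2]["joint_positions"]
for th in(10,15,20,25):
    g=Gt(th);z=g.apply([0,0,1])
    for nm,x in (("pre",O-90*z),("grasp",O+19*z),("pull",O+19*z+90*sx)):
        q2,e=ik(x,g,q);print(th,nm,q2.round(2),round(e,2))
    g=Gt(th-40);z=g.apply([0,0,1]);q2,e=ik(np.array([500,35,245])+19*z,g,q);print(th,"end",q2.round(2),round(e,2))
E
python3 t.py
```

```text
10 pre [ 0.33  0.39  1.6   0.02  0.98 -1.65] 0.0
10 grasp [ 0.33  0.55  1.67  0.02  0.74 -1.65] 0.0
10 pull [ 0.34  0.59  1.41  0.01  0.97 -1.64] 0.0
10 end [ 0.03  0.59  1.22 -0.19  1.81 -1.94] 0.0
15 pre [ 0.32  0.34  1.71  0.03  0.84 -1.66] 0.0
15 grasp [ 0.32  0.52  1.75  0.03  0.61 -1.67] 0.0
15 pull [ 0.33  0.55  1.49  0.02  0.84 -1.65] 0.0
15 end [ 0.01  0.54  1.28 -0.16  1.72 -1.95] 0.0
20 pre [ 0.31  0.29  1.81  0.04  0.69 -1.68] 0.0
20 grasp [ 0.32  0.5   1.83  0.06  0.47 -1.69] 0.0
20 pull [ 0.33  0.52  1.58  0.04  0.7  -1.66] 0.0
20 end [-0.    0.49  1.34 -0.13  1.63 -1.96] 0.0
25 pre [ 0.31  0.25  1.91  0.07  0.55 -1.71] 0.0
25 grasp [ 0.32  0.48  1.9   0.11  0.33 -1.75] 0.0
25 pull [ 0.33  0.49  1.66  0.06  0.56 -1.68] 0.0
25 end [-0.02  0.44  1.4  -0.11  1.54 -1.97] 0.0
```

```bash
python3 - <<'E'
from kin import *
g=Gt(18);z=g.apply([0,0,1]);to(O-90*z,g);print(O-90*z, g.as_euler("xyz"))
# in target frame
t,_,_=toolframe();print("shift in target frame",g.inv().apply(O-90*z-t)/1000)
E
```

```text
shift m [-0.023, 0.006, 0.0407]
turn deg [0.27, 18.22, -2.62]
[506.61012596 254.59432513 178.30659085] [ 3.14159265  0.31415927 -2.74459265]
shift in target frame [-0.03484492  0.00484032  0.03138106]
```

Rotate first, then shift in the target frame.

Emit:
{"api": "servo_tool", "payload": {
  "deltas": [
    [[0, 0, 0], [0.09, 6.07, -0.87]],
    [[0, 0, 0], [0.09, 6.07, -0.87]],
    [[0, 0, 0], [0.09, 6.07, -0.87]],
    [[-0.02, 0.003, 0.015], [0, 0, 0]],
    [[-0.015, 0.002, 0.016], [0, 0, 0]],
    [[0, 0, 0], [0, 0, 0]],
    [[0, 0, 0], [0, 0, 0]]
  ]
}}

```text
time: 13.58
tool_pos: [505.9, 254.8, 178.9]
tcp_rot: [-3.14, 0.314, -2.743]
contact_force: [-0.0, -0.5, -0.1]
grip_width: 91.6
finger_force: 0.0
```

```bash
python3 - <<'E'
from kin import *
g=Gt(18);z=g.apply([0,0,1]);t,_,_=toolframe();print(t);to(O+19*z,g)
c=cam("wrist");w=bot.capture("wrist");cv2.imwrite("pics/w5.png",w[...,::-1])
print("mouth,origin,bowl",[proj(c,O+k*sx).round(1).tolist() for k in(-40,0,84)])
E
```

```text
[505.89006026 254.78462882 178.8859658 ]
shift m [-0.0004, -0.0004, 0.1097]
turn deg [-0.03, -0.0, 0.11]
mouth,origin,bowl [[319.7, 163.4], [319.5, 206.1], [319.2, 299.0]]
```

View pics/w5.png

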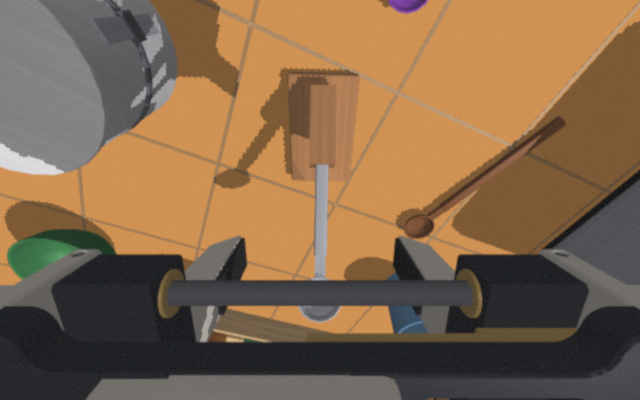

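The spoon is centred between the fingers (handle column 321, slot mouth row 163), as predicted. Descend and close.

Emit:
{"api": "servo_tool", "payload": {
  "deltas": [
    [[0, 0, 0.03], [0, 0, 0]],
    [[0, 0, 0.04], [0, 0, 0]],
    [[0, 0, 0.025], [0, 0, 0]],
    [[0, 0, 0.015], [0, 0, 0]],
    [[0, 0, 0], [0, 0, 0]]
  ]
}}

```text
time: 14.25
tool_pos: [537.6, 268.0, 74.3]
tcp_rot: [-3.141, 0.314, -2.742]
contact_force: [-0.3, 0.2, 0.7]
grip_width: 91.7
finger_force: 0.0
```

Emit:
{"api": "servo_tool", "payload": {
  "deltas": [
    [[0, 0, 0], [0, 0, 0]],
    [[0, 0, 0], [0, 0, 0]],
    [[0, 0, 0], [0, 0, 0]],
    [[0, 0, 0], [0, 0, 0]],
    [[0, 0, 0], [0, 0, 0]],
    [[0, 0, 0], [0, 0, 0]],
    [[0, 0, 0], [0, 0, 0]],
    [[0, 0, 0], [0, 0, 0]],
    [[0, 0, 0], [0, 0, 0]]
  ],
  "fingers": 0
}}

```text
time: 15.38
tool_pos: [537.9, 268.2, 74.6]
tcp_rot: [-3.141, 0.315, -2.742]
contact_force: [0.9, 0.7, 0.5]
grip_width: 11.8
finger_force: 29.9
```

```bash
python3 - <<'E'
from kin import *
t,r,o=toolframe();print(t,o["grip_width"],o["contact_force"],"sx in tool",r.inv().apply(sx), "up in tool",r.inv().apply([0,0,1]))
E
```

```text
[537.86074255 268.19072051  74.62952262] 11.752118500162155 [0.91651354 0.67757855 0.54495156] sx in tool [-0.9276095  -0.00206696 -0.37354564] up in tool [-3.10104292e-01 -5.79971713e-04 -9.50702368e-01]
```

Emit:
{"api": "servo_tool", "payload": {
  "deltas": [
    [[-0.0046, 0, -0.0019], [0, 0, 0]],
    [[-0.0093, 0, -0.0037], [0, 0, 0]],
    [[-0.0093, 0, -0.0037], [0, 0, 0]],
    [[-0.0093, 0, -0.0037], [0, 0, 0]],
    [[-0.0139, 0, -0.0056], [0, 0, 0]],
    [[-0.0139, 0, -0.0056], [0, 0, 0]],
    [[-0.0139, 0, -0.0056], [0, 0, 0]],
    [[-0.0139, 0, -0.0056], [0, 0, 0]],
    [[-0.0093, 0, -0.0037], [0, 0, 0]],
    [[0, 0, 0], [0, 0, 0]],
    [[0, 0, 0], [0, 0, 0]]
  ]
}}

```text
time: 16.75
tool_pos: [611.4, 299.3, 141.4]
tcp_rot: [-3.141, 0.314, -2.742]
contact_force: [-0.2, 0.2, -0.4]
grip_width: 11.2
finger_force: 29.9
```

```bash
python3 - <<'E'
from kin import *
t,r,o=toolframe();print(t,o["grip_width"],o["contact_force"])
b=bot.capture("scene");a=bot.capture("top");cv2.imwrite("pics/m6.png",np.hstack([cv2.resize(b[90:230,280:440],(400,350)),cv2.resize(a[100:240,200:360],(400,350))])[...,::-1])
cs=cam("scene");print("butt,bowl px",[proj(cs,O+(100+k)*sx).round(1).tolist() for k in(-110,84)])
g=Gt(-22);print("TCP offset end",g.apply([0,0,19]),"target",np.array([500,35,250])+g.apply([0,0,19]))
to(t+[0,0,60]); print("turn");to(t,g)
E
```

```text
[611.43745562 299.27240403 141.42118251] 11.223255464489233 [-0.17912982  0.1912994  -0.4297877 ]
butt,bowl px [[351.1, 155.7], [417.5, 122.9]]
TCP offset end [ -6.56396048  -2.75201543 -17.61649324] target [493.43603952  32.24798457 232.38350676]
shift m [-0.0185, -0.0, -0.057]
turn
shift m [-0.0, -0.0, 0.0001]
turn deg [-0.04, 40.0, 0.13]
```

View pics/m6.png

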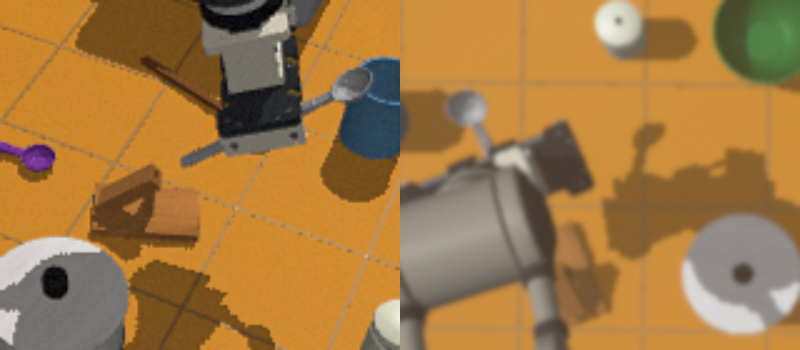

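The spoon is clear: butt at crop (185,160) and bowl at (352,85), both matching prediction. The lid is still seated. Lift, carry over the pail, then level.

Emit:
{"api": "servo_tool", "payload": {
  "deltas": [
    [[-0.006, 0, -0.019], [0, 0, 0]],
    [[-0.009, 0, -0.027], [0, 0, 0]],
    [[-0.009, 0, -0.027], [0, 0, 0]],
    [[-0.009, 0, -0.027], [0, 0, 0]],
    [[0.012, -0.012, -0.004], [0, 0, 0]],
    [[0.025, -0.025, -0.008], [0, 0, 0]],
    [[0.025, -0.025, -0.008], [0, 0, 0]],
    [[0.025, -0.025, -0.008], [0, 0, 0]],
    [[0.025, -0.025, -0.008], [0, 0, 0]],
    [[0.025, -0.025, -0.008], [0, 0, 0]],
    [[0.025, -0.025, -0.008], [0, 0, 0]],
    [[0.025, -0.025, -0.008], [0, 0, 0]],
    [[0.012, -0.012, -0.004], [0, 0, 0]],
    [[0, 0, 0], [0, 0, 0]]
  ]
}}

```text
time: 18.6
tool_pos: [496.6, 34.2, 246.6]
tcp_rot: [-3.141, 0.315, -2.744]
contact_force: [0.2, 0.2, -1.1]
grip_width: 11.5
finger_force: 29.9
```

Emit:
{"api": "servo_tool", "payload": {
  "deltas": [
    [[0, 0, 0], [0, 5, 0]],
    [[0, 0, 0], [0, 7, 0]],
    [[0, 0, 0], [0, 7, 0]],
    [[0, 0, 0], [0, 7, 0]],
    [[0, 0, 0], [0, 7, 0]],
    [[0, 0, 0], [0, 5, 0]],
    [[0, 0, 0], [0, 2, 0]],
    [[0, 0, 0], [0, 0, 0]],
    [[0, 0, 0], [0, 0, 0]]
  ]
}}

```text
time: 19.73
tool_pos: [496.9, 35.1, 246.9]
tcp_rot: [-3.141, -0.381, -2.743]
contact_force: [0.8, 0.3, -0.4]
grip_width: 11.7
finger_force: 29.9
```

```bash
python3 - <<'E'
from kin import *
t,r,o=toolframe();print(t,o["grip_width"],o["finger_force"],o["contact_force"],o["joint_positions"].round(2))
g=Gt(-22);z=g.apply([0,0,1]);to(np.array([500,35,250])+19*z,g)
E
```

```text
[496.88625434  35.13584525 246.90494424] 11.669964258008688 29.892272651195526 [ 0.7767249   0.32864148 -0.36619755] [ 0.01  0.5   1.27 -0.14  1.72 -1.96]
shift m [-0.0014, -0.0013, 0.0151]
turn deg [-0.1, 0.15, 0.1]
```

Emit:
{"api": "servo_tool", "payload": {
  "deltas": [
    [[-0.001, -0.001, 0.007], [0, 0, 0]],
    [[0, 0, 0.008], [0, 0, 0]],
    [[0, 0, 0], [0, 0, 0]],
    [[0, 0, 0], [0, 0, 0]],
    [[0, 0, 0], [0, 0, 0]],
    [[0, 0, 0], [0, 0, 0]]
  ]
}}

```text
time: 20.48
tool_pos: [493.3, 32.4, 232.4]
tcp_rot: [-3.141, -0.382, -2.743]
contact_force: [0.3, 0.6, -0.3]
grip_width: 11.8
finger_force: 29.9
```

```bash
python3 - <<'E'
from kin import *
t,r,o=toolframe();print(t,o["grip_width"],o["finger_force"],np.abs(o["dq"]).max())
b=bot.capture("scene");w=bot.capture("wrist");cv2.imwrite("pics/m7.png",np.vstack([cv2.resize(b[120:270,220:420],(560,420))[:300],cv2.resize(w,(560,300),interpolation=3)])[...,::-1])
cs=cam("scene");cw=cam("wrist");U=np.array([np.cos(psi),np.sin(psi),0]);S=t-19*r.apply([0,0,1]);print(S)
for c in(cs,cw):print("butt,bowl px",[proj(c,S+k*U).round(1).tolist() for k in(-110,84)])
E
```

```text
[493.27438465  32.37639489 232.40689334] 11.781679108398993 29.89216446876526 0.0012359352107678672
[499.80161542  35.14535193 250.03437573]
butt,bowl px [[245.8, 166.9], [341.7, 172.1]]
butt,bowl px [[321.4, 76.6], [320.1, 427.7]]
```

View pics/m7.png

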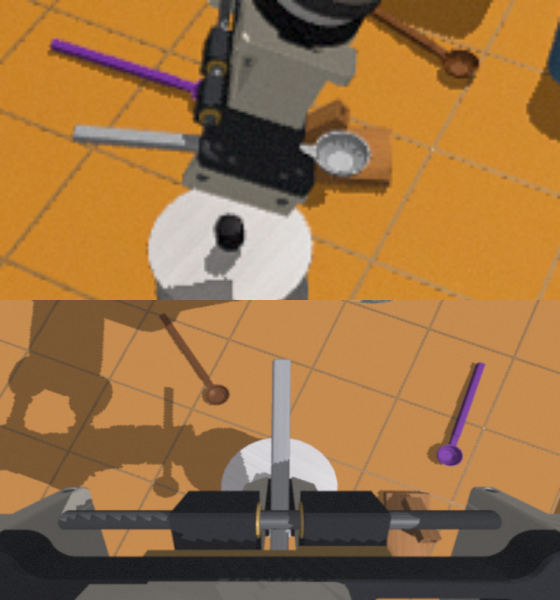

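The butt (247,167) and bowl (342,175) match a level spoon, hollow side up, held over the seated lid. Handing in.

```bash
python3 -c "
from plant import bot
print(bot.close_job())"
```

```text
the job is handed in; nothing more can be done
None
```

The job is handed in at about 20.6 s of the 61 s: the lid is fully home on the pail and released, and the steel spoon is held still and level, hollow side up, about 98 mm above the knob and centred over it. The hand-in returned no verdict.

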